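# Set the margin lever of the comb-binding punch to its third click

### The arm

A 6-joint arm with a two-finger parallel gripper is mounted at the origin on the work surface. World frame = base frame: x ahead of the robot, y to its left, z up, the work surface at z = 0. Lengths are in mm, angles in rad, forces in N, time in s.
With the tool pointing down it reaches from about 350 to 950 mm from the base axis. Payload 17.4 kg.
Tool frame: the origin (TCP) lies on the centre line of the jaws, within the pads' length; the fingertips stand 8 mm ahead of it and the grasp point (between the pads) lies 11 mm behind it; z points along the fingers, y is the line along which they close (so a half turn about z gives the same grasp; the last joint's range is limited). The gripper opens to 93 mm and grips with 3 to 60 N. Pads are 15 mm wide; open, the fingers measure 128 mm over their backs; the gripper's body (75 mm by 188 mm) begins 65 mm behind the grasp point.
Start: joints at [-1.342, 0.116, 1.442, -0, 1.584, -0.038], TCP at [177.951, -651.127, 226.646] pointing down, gripper open.
Joint ranges: [-2.83, 2.83], [-0.83, 2.19], [0.07, 2.5], [-1.14, 4.28], [0.01, 3], [-2.97, 2.97]. Speed limits (rad/s): [1.89, 1.89, 2.22, 3.14, 3.14, 3.14].

### API

Orientations are given as a rotation vector (axis times angle).
In Python, from workcell import * gives the robot as it stands. The module is installed in compiled form; this text tells all that it offers.
- The arm moves only by the tool jog_arm, never from a script. Its argument "commands" is a list that holds one entry, the list of rows, each a list of 7 numbers: the shift along the world's x, y, z in units of 40 mm (1.0 is 40 mm), then the turn, a rotation vector about the world's x, y, z in rad, then the opening, from 0 (shut) to 1 (fully open). A call has 1 to 8 rows; each row shifts and turns the commanded pose from where the row before left it; what a row does not reach is not made up. A row lasts 1/12 s, in which the tool goes at most 41.7 mm and 7.16 degrees, less where a joint would pass 70% of its speed; a pose out of reach is approached as far as the arm can. A call is refused whole if a number of a shift passes 1 or a number of a turn 0.125, either way. A call with a gripper value outside its range is refused whole. The fingers move at their own pace and stop on an object; "squeeze" is the grip in N (left out, the last holds). Time passes only in rows, so rows that do not move let the fingers close. It gives the time, the measured TCP pose, the force, the opening and the grip force at its end, in the units of the state.
- state(): the state, without advancing time (a new reading comes with each control period).
- snapshot(name): name is "scene" or "top"; returns (picture, depth): 420x560x3 uint8, red, green, blue; 420x560 float32, mm along the optical axis (not along the pixel's ray), 0 where there is no reading.
- camera_params(name): a dict with "mtx" (3x3 intrinsics, pixels), "pose" (4x4, takes a point from camera to world coordinates). Camera axes: x right, y down, z forward; pixel columns grow to the right and rows downward; lengths in mm; the calibration is good to about 2 mm. A picture is of the moment at which its call begins. camera_params takes no time and is no camera call.
- finish_job(): hands the job in; it is judged then, once.
Trained networks look in the newest picture that a camera, given by its name, has taken for a name from the list of things; names that differ only in an ending like _2 or _b are one class to them, and where a whole thing is asked for, a point or a joint stands for the part that bears it (a point fixed in the world has none). Each returns a list of dicts, best first, with "confidence" (0 to 1); they miss things now and then, are a little off and sometimes report something else, mostly with a low value. They report only what shows in the picture. A call takes as long as a camera call.
- find_in(camera, target): "centre" ([x, y, z] in mm, in world coordinates, good to about 4 mm: the middle of the surface that is visible of it).
- outline_of(camera, target): "region" (420x560 bool, what is visible of it).
The state is a dict: "time_s": time; "qpos": joint angles; "joint_vel": joint speeds; "effort": joint torques, N m; "tool_pos": TCP position; "tool_rot": TCP orientation; "force": force on the tool from outside, world axes, zero at the start; "wrist_torque": the same for the moment, N m; "finger_gap": finger opening in mm; "grasp_force": force on a finger pad.
Only numpy, scipy, OpenCV 4.12 (cv2) and the standard library are available. Lean on these libraries where they do the work, as an engineer would, in place of code of your own. Each camera call takes 0.05 s, during which the arm holds its last target. There are 200 camera calls.

### The job

Set the comb-binding punch for a thicker sketchbook by pushing its orange margin lever with a fingertip: first slide the lever all the way back to its home stop, at the end of the scale with the shortest mark, then slide it out again through the clicks and leave it resting in the third click from home. Only push the lever, never pinch it between the fingers; leave the big punch handle up and the things on and around the machine where they are, and finish with the hand clear of everything.

Things in the scene. Friction and masses are not known exactly. Their poses are not given: they have to be found in the camera images.
- binder: Comb-binding punch, heavy, does not move: dark base 360 x 420 mm (x, y); feed deck in front, 58 mm high; cream housing behind (x +3 to +175, y -200 to +200 mm), flat top 135 mm above the table. Along x +15 to +45 mm of that top a row of steel hooks with a red spine, up to 180 mm high. Origin: centre of underside, at table level; x to its back (away from operator), y to operator's left, z up.
- margin_lever_top (a point): Centre of the top of the margin lever's orange cap. Cap: upright block 20 (x) x 16 (y) x 30 mm on a thin stalk, top 178 and underside 148 mm above the table (13 mm over the housing top). It runs along binder y in a slot at binder x = +120 mm, from y = +65 (home) to +135 mm, on a dark plate with six white marks, one per position, longer and longer from home on. Axes as the binder's.
- margin_lever (a joint): Lever travel (m) towards binder +y: 0 at the home stop (shortest mark, nearest the machine's middle), 0.070 at the far stop. A sprung detent every 14 mm: first click 0.014, second 0.028, third 0.042, fourth 0.056, fifth 0.070. A slow push of 4 to 6 N (up to 11 N if brisk) takes it out of a click; just past half way (7 to 8 mm) it snaps by itself into the next and stays. Starts in any click but home.
- punch_handle (a joint): The big punch handle, steel arm with black grip on the machine's right side (binder x +85 to +160, y -245 to -220 mm, reaching 325 mm above the table). 0 rad when up, as at the start; grows to 1.3 as it is pulled down to the front.
- cards: Bystander: stack of cards between blue covers, 118 x 210 x 18 mm, lying on the feed deck. Origin: centre of its underside.
- tin: Bystander: round brass tin, 58 mm across, 25 mm high, on the housing top right of the slot, its centre 100 to 125 mm from the home position of the lever. Origin: centre of its underside.
- glue_stick: Bystander: yellow glue stick with a white cap, 28 mm across, 85 mm high, standing on the housing top near its right end. Origin: centre of its underside.
- paint_jar: Bystander: paint jar with blue cap, 64 mm across, 85 mm high, on the table. Origin: centre of its underside.
- bead_bowl: Bystander: red bowl, 130 mm across, 50 mm high, on the table. Origin: centre of its underside.
- brush_cup: Bystander: white cup with brushes, 76 mm across, the brushes reaching 195 mm high, on the table. Origin: centre of its underside.
- pencil_case: Bystander: pink pencil case, 190 x 65 x 42 mm, on the table. Origin: centre of its underside.
- figure: Bystander: small turned wooden figure, 64 mm across its foot, 130 mm high, on the table. Origin: centre of its underside.

How it is judged (in metres and radians):
On the way, in this order (a step that is already met when the one before it is completed fails the run):
1. the margin lever is back at its home stop (value of joint margin_lever below 0.004 m), for 0.1 s.
2. the margin lever sits in the third click (value of joint margin_lever between 0.038 and 0.046 m), for 0.2 s.
At the end, for the whole second after the job is handed in: The margin lever rests in its third click from home (joint at 0.042 m, within 4 mm), having been at its home stop (within 4 mm) before; the punch handle is still up (within 0.08 rad), and no bystander is more than 20 mm (15 mm for the tin and the glue stick) from where it stood (all of step 2 and value of joint punch_handle below 0.08 rad and velocity of joint margin_lever between -0.005 and 0.005 m/s and distance of each of cards, paint_jar, bead_bowl, brush_cup, pencil_case, figure from where it was at the start of the episode below 0.02 m and distance of each of tin, glue_stick from where it was at the start of the episode below 0.015 m); the robot touches nothing.
It fails at once if the lever was pinched between the fingers ((contact force between the fingers and margin_lever_c0 above 1 N and contact force between the fingers and margin_lever_c1 above 1 N) or (contact force between the fingers and margin_lever_c2 above 1 N and contact force between the fingers and margin_lever_c3 above 1 N)).
It fails at once if the punch handle was pulled down (value of joint punch_handle above 0.08 rad).
It fails at once if a bystander was moved, lifted or carried (distance of any of cards, paint_jar, bead_bowl, brush_cup, pencil_case, figure from where it was at the start of the episode above 0.02 m or distance of any of tin, glue_stick from where it was at the start of the episode above 0.015 m).
It fails at once if a standing bystander was tipped (angle between any of cards, tin, glue_stick, paint_jar, bead_bowl, brush_cup, pencil_case, figure's own z axis and vertical above 0.35 rad).
It also fails if it takes over 48 s, if anything falls off the work surface, if the arm or the gripper's body presses on something with over 40 N, if the wrist force passes 120 N, or if a joint passes its speed limit or range.

## Working session

There is one attempt and no reset: what is moved stays moved. The work goes in short steps, Python scripts to look and compute and a tool call to move; the robot and the scene stay as the last step left them, time stands still between calls to the robot, and variables do not carry over. Pictures are saved under pics/ and viewed, at most 10 in all, crops included, and the job is handed in when it is done.

Besides the shell and the picture viewer there is one more tool, called after "Call:" by a JSON object that holds its "fn" and its "kwargs". jog_arm: Moves the arm, as the interface text tells. Its arguments: {"type":"object","properties":{"commands":{"type":"array"},"squeeze":{"type":"number"}},"required":["commands"]}

```bash
mkdir -p pics; python3 - <<'E'
from workcell import *
import cv2,numpy as np
for c in("scene","top"):
    p,d=snapshot(c); cv2.imwrite(f"pics/{c}0.png",p[:,:,::-1]); np.save(f"{c}_d.npy",d)
    for t in("binder","margin_lever_top","tin","glue_stick","punch_handle","brush_cup"):
        print(c,t,[(np.round(r["centre"]),round(r["confidence"],2)) for r in find_in(c,t)[:2]])
s=state();print(s["time_s"],s["tool_rot"],s["finger_gap"])
E
```

```text
scene binder [(array([562., 100., 138.]), 0.64), (array([596.,  52., 161.]), 0.16)]
scene margin_lever_top [(array([563., 165., 177.]), 0.66)]
scene tin [(array([597.,  54., 162.]), 0.67)]
scene glue_stick []
scene punch_handle [(array([ 621., -136.,  258.]), 0.59)]
scene brush_cup [(array([ 353., -424.,   79.]), 0.73)]
top binder [(array([476.,  54., 134.]), 0.71)]
top margin_lever_top []
top tin [(array([592.,  44., 161.]), 0.81), (array([ 626., -469.,   46.]), 0.44)]
top glue_stick []
top punch_handle [(array([ 605., -146.,  256.]), 0.89), (array([474.,  53., 132.]), 0.44)]
top brush_cup [(array([ 342., -452.,   67.]), 0.89)]
0.7 [-3.11365347e+00 -4.17840851e-01  2.40947241e-05] 92.84334872834643
```

```bash
python3 -c "
import cv2
a=cv2.imread('pics/top0.png');b=cv2.imread('pics/scene0.png')
cv2.imwrite('pics/t1.png',cv2.resize(a,(784,588)))"
```

```text
(no output)
```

View pics/top0.png

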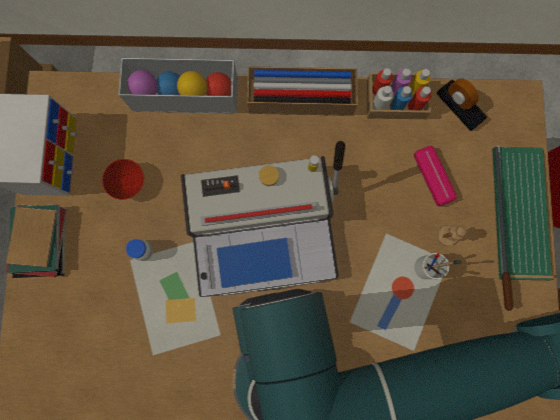

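View pics/scene0.png

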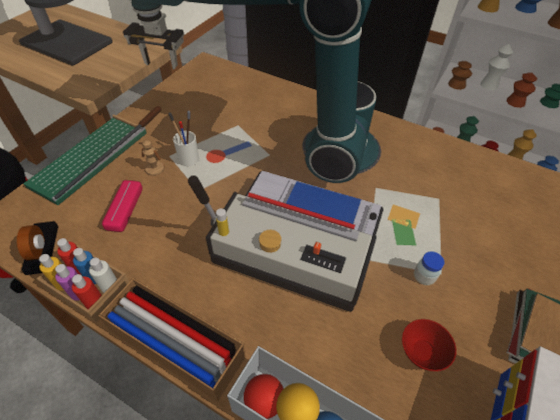

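The top view shows the binder turned slightly: plate at px (220,186), tin at (269,176), glue stick at (314,163), handle at (338,160). In the scene view the lever cap is at (317,248), on the edge of the dark plate. Next I measure the binder pose and the lever.

```bash
cat > h.py <<'E'
from workcell import *
import cv2,numpy as np
def world(c,d):
    P=camera_params(c);K=P["mtx"];T=np.array(P["pose"])
    v,u=np.mgrid[:420,:560]
    X=np.stack([(u-K[0][2])/K[0][0]*d,(v-K[1][2])/K[1][1]*d,d],-1)
    return X@T[:3,:3].T+T[:3,3]
def lever(c,p,d):
    W=world(c,d);h=cv2.cvtColor(p,cv2.COLOR_RGB2HSV)
    m=(h[...,0]<14)&(h[...,1]>150)&(h[...,2]>90)&(W[...,2]>145)&(W[...,2]<190)
    return W,m
E
python3 - <<'E'
from h import *
for c in("scene","top"):
    p=cv2.imread(f"pics/{c}0.png")[:,:,::-1].copy();d=np.load(f"{c}_d.npy");W,m=lever(c,p,d)
    m&=(abs(W[...,0]-563)<60)&(abs(W[...,1]-165)<70)
    q=W[m];print(c,len(q),np.round(q.min(0)),np.round(q.max(0)),q.mean(0).round(1), "top",q[q[:,2]>174].mean(0).round(1))
    h=(W[...,2]>131)&(W[...,2]<139)&(W[...,0]>350)&(W[...,0]<700)&(W[...,1]>-200)&(W[...,1]<330)
    h=cv2.morphologyEx(h.astype(np.uint8),cv2.MORPH_OPEN,np.ones((3,3)))
    n,l,st,_=cv2.connectedComponentsWithStats(h);k=1+st[1:,4].argmax()
    r=W[l==k][:,:2].astype(np.float32);R=cv2.minAreaRect(r);print(R,cv2.boxPoints(R).round().tolist(),W[l==k][:,2].mean())
    g=cv2.resize(p[150:290,:][:, (170 if c=="top" else 190):(370 if c=="top" else 400)],None,fx=3.8,fy=3.8,interpolation=cv2.INTER_CUBIC)
    cv2.imwrite(f"pics/{c}1.png",g[:,:,::-1])
E
```

```text
scene 59 [551. 157. 151.] [568. 172. 183.] [562.6 165.6 171.7] top [560.3 164.9 179.1]
((566.8397827148438, 30.323028564453125), (339.24072265625, 156.9871826171875), 89.15909576416016) [[486.0, -138.0], [643.0, -140.0], [648.0, 199.0], [491.0, 201.0]] 136.5709863793726
top 32 [547. 153. 158.] [565. 168. 181.] [555.  161.3 175.5] top [555.6 160.7 178. ]
((564.014892578125, 32.87168884277344), (127.16757202148438, 237.63626098632812), 10.533985137939453) [[480.0, 138.0], [523.0, -96.0], [648.0, -72.0], [605.0, 161.0]] 134.80551243241527
```

View pics/scene1.png

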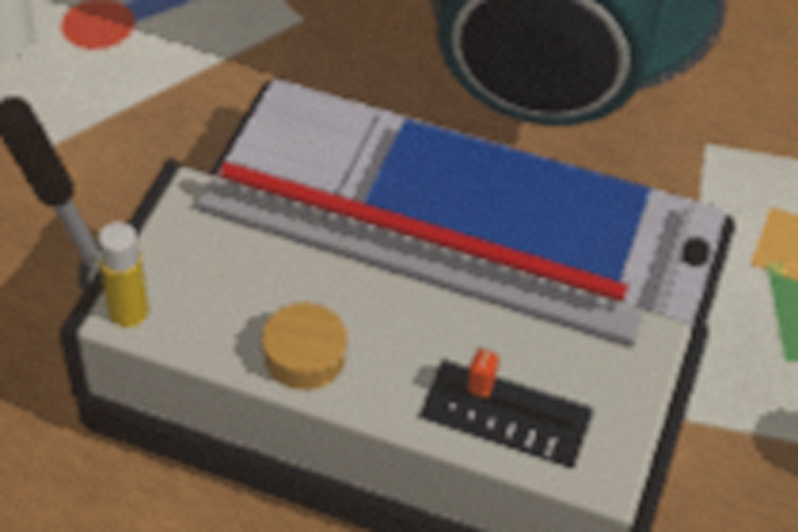

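View pics/top1.png

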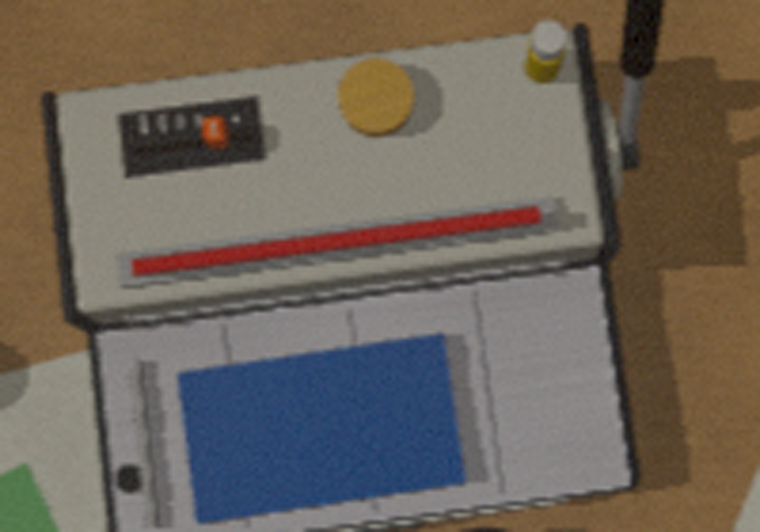

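Both close-ups show the cap over the second or third mark from the short-mark end (scene crop (485,372), top crop (214,131)). The tin lies at the home side. I'll turn the plate, edge and cap pixels into positions.

```bash
cat >> h.py <<'E'
def ray(c,px,z):
    P=camera_params(c);K=np.array(P["mtx"]);T=np.array(P["pose"])
    r=T[:3,:3]@np.linalg.solve(K,[px[0],px[1],1.]);return T[:3,3]+r*(z-T[2,3])/r[2]
E
python3 - <<'E'
from h import *
def pr(c,o,items):
    for n,z,pts in items:
        q=[ray(c,(x/3.8+o-.4,y/3.8+150-.4),z)[:2] for x,y in pts]
        s=''
        if len(q)>1: v=q[0]-q[1]; s=('yaw',round(float(np.arctan2(-v[0],v[1])),3),'len',round(float(np.hypot(*v)),1))
        print(c,n,[a.round(1).tolist() for a in q],s,np.mean(q,0).round(1))
pr("top",170,[("plateB",136,[(119,114),(260,96)]),("plateF",136,[(127,177),(265,158)]),("spine",180,[(133,267),(540,215)]),("back",135,[(58,95),(575,38)]),("cap",178,[(214,128)]),("marks",136,[(143,124),(237,116)])])
pr("scene",190,[("plateB",136,[(575,466),(422,417)]),("plateF",136,[(592,406),(440,362)]),("spine",180,[(625,291),(222,170)]),("back",135,[(630,525),(82,330)]),("cap",178,[(485,357)]),("marks",136,[(551,445),(452,407)])])
for c in("top","scene"): print(camera_params(c)["pose"][:3,3])
E
```

```text
top plateB [[576.7, 240.3], [592.7, 133.7]] ('yaw', 0.149, 'len', 107.8) [584.7 187. ]
top plateF [[528.1, 232.0], [544.6, 128.4]] ('yaw', 0.158, 'len', 105.0) [536.4 180.2]
top spine [[453.0, 216.9], [496.6, -77.6]] ('yaw', 0.147, 'len', 297.8) [474.8  69.7]
top back [[590.9, 287.5], [643.1, -106.0]] ('yaw', 0.132, 'len', 397.0) [617.   90.7]
top cap [[557.6, 162.4]]  [557.6 162.4]
top marks [[569.3, 221.7], [576.8, 150.7]] ('yaw', 0.106, 'len', 71.5) [573.  186.2]
scene plateB [[573.1, 241.4], [590.6, 137.3]] ('yaw', 0.166, 'len', 105.5) [581.9 189.4]
scene plateF [[524.7, 231.9], [545.0, 127.0]] ('yaw', 0.191, 'len', 106.8) [534.8 179.4]
scene spine [[457.9, 219.7], [504.7, -74.4]] ('yaw', 0.158, 'len', 297.8) [481.3  72.6]
scene back [[594.3, 289.6], [647.3, -100.7]] ('yaw', 0.135, 'len', 393.9) [620.8  94.4]
scene cap [[553.6, 161.7]]  [553.6 161.7]
scene marks [[566.6, 221.0], [573.4, 151.0]] ('yaw', 0.097, 'len', 70.4) [570. 186.]
[ 266.46954866   -1.56356211 1453.23574839]
[1104.8359788   357.44437652 1002.50265158]
```

Call:
{"fn": "jog_arm", "kwargs": {"commands": [[[0, 0, 0.9, 0, 0, 0, 0], [0, 0, 0.9, 0, 0, 0, 0], [0, 0, 0.9, 0, 0, 0.1, 0], [0, 0.3, 0.9, 0, 0, 0.1, 0], [0.2, 0.6, 0.6, 0, 0, 0.1, 0], [0.3, 0.7, 0, 0, 0, 0.1, 0], [0.3, 0.7, 0, 0, 0, 0.1, 0], [0.3, 0.7, 0, 0, 0, 0.1, 0]]], "squeeze": 20}}

```text
time_s: 1.37
tool_pos: [222.2, -530.0, 395.0]
tool_rot: [2.848, 1.325, -0.0]
force: [0.5, 0.1, 0.3]
finger_gap: 44.2
grasp_force: 0.0
```

Call:
{"fn": "jog_arm", "kwargs": {"commands": [[[0.3, 0.7, 0, 0, 0, 0.1, 0], [0.3, 0.7, 0, 0, 0, 0.1, 0], [0.3, 0.7, 0, 0, 0, 0.1, 0], [0.3, 0.7, 0, 0, 0, 0.1, 0], [0.3, 0.7, 0, 0, 0, 0.1, 0], [0.3, 0.7, 0, 0, 0, 0.1, 0], [0.3, 0.7, 0, 0, 0, 0.1, 0], [0.3, 0.7, 0, 0, 0, 0.1, 0]]]}}

```text
time_s: 2.03
tool_pos: [318.1, -305.7, 394.8]
tool_rot: [2.106, 2.33, -0.0]
force: [0.3, 0.0, 0.6]
finger_gap: 0.8
grasp_force: 0.0
```

Call:
{"fn": "jog_arm", "kwargs": {"commands": [[[0.34, 0.73, 0, 0, 0, 0.05, 0], [0.34, 0.73, 0, 0, 0, 0, 0], [0.34, 0.73, 0, 0, 0, 0, 0], [0.34, 0.73, 0, 0, 0, 0, 0], [0.34, 0.73, 0, 0, 0, 0, 0], [0.34, 0.73, 0, 0, 0, 0, 0], [0.34, 0.73, 0, 0, 0, 0, 0], [0.34, 0.73, 0, 0, 0, 0, 0]]]}}

```text
time_s: 2.7
tool_pos: [427.0, -71.9, 394.9]
tool_rot: [2.053, 2.377, 0.001]
force: [0.2, -0.5, 0.3]
finger_gap: 0.6
grasp_force: 0.0
```

Call:
{"fn": "jog_arm", "kwargs": {"commands": [[[0.34, 0.73, 0, 0, 0, 0, 0], [0.34, 0.73, 0, 0, 0, 0, 0], [0.34, 0.73, 0, 0, 0, 0, 0], [0.34, 0.73, 0, 0, 0, 0, 0], [0.34, 0.73, 0, 0, 0, 0, 0], [0.34, 0.73, 0, 0, 0, 0, 0], [0, 0, 0, 0, 0, 0, 0], [0, 0, 0, 0, 0, 0, 0]]]}}

```text
time_s: 3.37
tool_pos: [508.6, 102.8, 394.1]
tool_rot: [-2.05, -2.379, 0.002]
force: [-0.8, -1.1, 0.4]
finger_gap: 0.5
grasp_force: 0.0
```

Call:
{"fn": "jog_arm", "kwargs": {"commands": [[[0.35, 0.83, 0, 0, 0, 0, 0], [0.35, 0.83, 0, 0, 0, 0, 0], [0.35, 0.83, -0.4, 0, 0, 0, 0], [0, 0, -0.9, 0, 0, 0, 0], [0, 0, -0.9, 0, 0, 0, 0], [0, 0, -0.9, 0, 0, 0, 0], [0, 0, -0.9, 0, 0, 0, 0], [0, 0, -0.4, 0, 0, 0, 0]]]}}

```text
time_s: 4.03
tool_pos: [549.1, 199.7, 214.1]
tool_rot: [-2.053, -2.375, 0.006]
force: [-0.0, 0.6, -0.5]
finger_gap: 0.2
grasp_force: 0.0
```

```bash
python3 - <<'E'
from h import *
p,d=snapshot("scene");print(state()["tool_pos"],state()["tool_rot"],state()["force"])
g=cv2.resize(p[170:290,230:400],None,fx=4,fy=4,interpolation=cv2.INTER_CUBIC)
cv2.imwrite("pics/s2.png",g[:,:,::-1])
E
```

```text
[548.70043352 199.5557265  212.56293801] [-2.05259654 -2.37410765  0.00877382] [ 0.13636972 -0.67412476 -3.61478248]
```

View pics/s2.png

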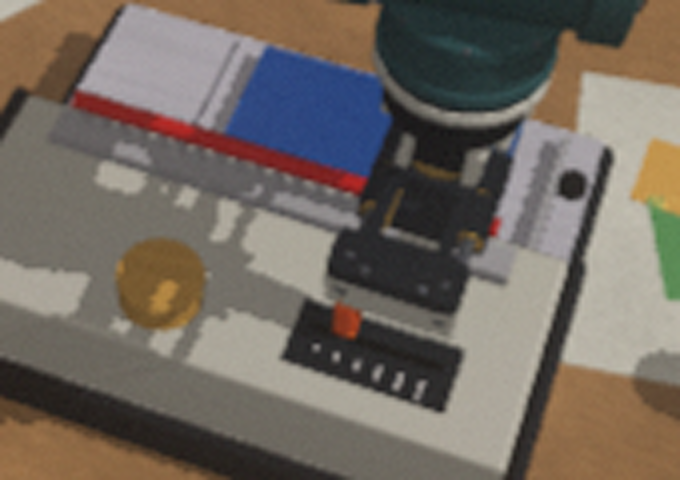

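The scene crop shows the cap at (346,320), at the second mark. The gripper is just right of it, but its silhouette looks wider than the 15 mm pads, so I'll check by projecting points.

```bash
python3 - <<'E'
from h import *
p,d=snapshot("scene");W=world("scene",d)
P=camera_params("scene");T=np.linalg.inv(P["pose"])
t=np.array([548.7,199.6,204.5])
for q in(t,t+[0,0,65],t+[0,0,84]):
    c=T[:3,:3]@q+T[:3,3];u=P["mtx"]@c;print(((u[:2]/u[2])-[230,170])*4)
u=np.array([-.1445,.9895]);e=np.array([.9895,.1445])
m=(W[...,2]>190)&(abs(W[...,0]-549)<150)&(abs(W[...,1]-199)<150)
q=W[m];a=(q[:,:2]-t[:2])@u;b=(q[:,:2]-t[:2])@e
for z in range(190,340,10):
    k=(q[:,2]>=z)&(q[:,2]<z+10)&(b>-10)
    if k.sum():print(z,k.sum(),"u",a[k].min().round(),a[k].max().round(),"e",b[k].min().round(),b[k].max().round())
E
```

```text
[412.37517553 289.57867435]
[425.70372587 224.34855444]
[429.87867438 203.91629549]
280 15 u -16.0 11.0 e 26.0 84.0
290 120 u -33.0 36.0 e 15.0 87.0
300 141 u -34.0 36.0 e -5.0 87.0
310 300 u -35.0 36.0 e -10.0 93.0
320 143 u -35.0 36.0 e -7.0 95.0
330 645 u -35.0 36.0 e -6.0 95.0
```

The geometry agrees: what shows is the gripper body, 85 mm above the tip, and the fingers are hidden beneath it. I'll descend beside the cap and approach.

Call:
{"fn": "jog_arm", "kwargs": {"commands": [[[0.04, 0, -0.6, 0, 0, 0, 0], [0, 0, -0.5, 0, 0, 0, 0], [0, 0, -0.1, 0, 0, 0, 0], [0.02, -0.12, 0, 0, 0, 0, 0], [0.02, -0.12, 0, 0, 0, 0, 0], [0.02, -0.12, 0, 0, 0, 0, 0], [0, 0, 0, 0, 0, 0, 0]]]}}

```text
time_s: 4.72
tool_pos: [555.0, 185.9, 172.4]
tool_rot: [2.054, 2.376, 0.003]
force: [-0.1, -0.2, -0.4]
finger_gap: 0.6
grasp_force: 0.0
```

Call:
{"fn": "jog_arm", "kwargs": {"commands": [[[0.01, -0.07, 0, 0, 0, 0, 0], [0.01, -0.07, 0, 0, 0, 0, 0], [0.01, -0.07, 0, 0, 0, 0, 0]]]}}

```text
time_s: 4.97
tool_pos: [555.7, 178.5, 171.1]
tool_rot: [-2.053, -2.378, -0.001]
force: [-1.9, 7.5, 3.1]
finger_gap: 0.8
grasp_force: 3.3
```

Call:
{"fn": "jog_arm", "kwargs": {"commands": [[[0.01, -0.07, 0, 0, 0, 0, 0], [0.01, -0.07, 0, 0, 0, 0, 0]]]}}

```text
time_s: 5.13
tool_pos: [556.4, 173.5, 171.1]
tool_rot: [-2.052, -2.377, -0.003]
force: [-1.2, 10.0, 3.0]
finger_gap: 0.5
grasp_force: 4.8
```

Call:
{"fn": "jog_arm", "kwargs": {"commands": [[[0.01, -0.05, 0, 0, 0, 0, 0], [0.01, -0.05, 0, 0, 0, 0, 0], [0, -0.05, 0, 0, 0, 0, 0]]]}}

```text
time_s: 5.38
tool_pos: [557.2, 166.6, 170.6]
tool_rot: [2.054, 2.377, -0.001]
force: [0.1, 0.1, 0.3]
finger_gap: 0.7
grasp_force: 0.0
```

Call:
{"fn": "jog_arm", "kwargs": {"commands": [[[0.01, -0.04, 0, 0, 0, 0, 0], [0, -0.04, 0, 0, 0, 0, 0], [0, 0, 0, 0, 0, 0, 0]]]}}

```text
time_s: 5.63
tool_pos: [557.3, 165.7, 170.7]
tool_rot: [-2.05, -2.376, -0.005]
force: [-1.9, 18.6, -0.1]
finger_gap: 0.4
grasp_force: 9.5
```

Call:
{"fn": "jog_arm", "kwargs": {"commands": [[[-0.03, 0.2, 0, 0, 0, 0, 0], [0, 0, 0.5, 0, 0, 0, 0], [0, 0, 0.5, 0, 0, 0, 0], [0, 0, 0, 0, 0, 0, 0], [0.1, -0.7, 0, 0, 0, 0, 0], [0.1, -0.7, 0, 0, 0, 0, 0], [0, 0, 0, 0, 0, 0, 0], [0, 0, 0, 0, 0, 0, 0]]]}}

```text
time_s: 6.3
tool_pos: [564.4, 114.6, 210.3]
tool_rot: [-2.056, -2.375, 0.001]
force: [-0.1, -0.4, 0.3]
finger_gap: 0.7
grasp_force: 0.0
```

```bash
python3 - <<'E'
from h import *
p,d=snapshot("scene");s=state();print(s["tool_pos"],s["force"])
W,m=lever("scene",p,d);m&=(abs(W[...,0]-563)<40)&(abs(W[...,1]-165)<60);q=W[m];print(len(q),q.mean(0) if len(q) else '',q[q[:,2]>174].mean(0))
g=cv2.resize(p[170:290,230:400],None,fx=4,fy=4,interpolation=cv2.INTER_CUBIC)
cv2.imwrite("pics/s3.png",g[:,:,::-1])
E
```

```text
[564.33690978 115.4118275  210.37465999] [-0.28851605  0.87665351  0.60310399]
61 [564.82680849 151.28254669 171.19757485] [562.87125201 151.02281172 179.15682199]
```

View pics/s3.png

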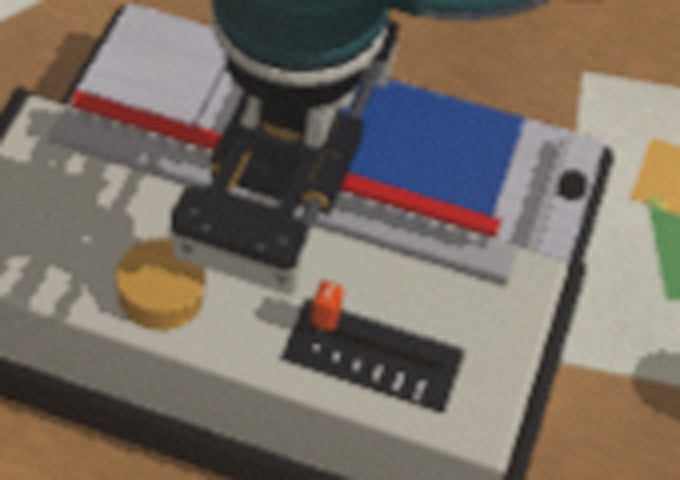

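The cap now sits over the shortest mark (crop (326,305)) and has moved 14.3 mm, so it is home. Next I descend on the home side and push outward.

Call:
{"fn": "jog_arm", "kwargs": {"commands": [[[-0.03, 0, -0.5, 0, 0, 0, 0], [0, 0, -0.5, 0, 0, 0, 0], [0, 0, 0, 0, 0, 0, 0], [-0.02, 0.15, 0, 0, 0, 0, 0], [-0.02, 0.15, 0, 0, 0, 0, 0], [-0.01, 0.08, 0, 0, 0, 0, 0], [0, 0, 0, 0, 0, 0, 0]]]}}

```text
time_s: 6.93
tool_pos: [561.4, 131.9, 171.9]
tool_rot: [2.052, 2.378, 0.002]
force: [1.0, -0.2, -0.2]
finger_gap: 0.5
grasp_force: 0.0
```

Call:
{"fn": "jog_arm", "kwargs": {"commands": [[[-0.01, 0.06, 0, 0, 0, 0, 0], [-0.01, 0.06, 0, 0, 0, 0, 0], [-0.01, 0.06, 0, 0, 0, 0, 0], [-0.01, 0.06, 0, 0, 0, 0, 0], [-0.01, 0.06, 0, 0, 0, 0, 0]]]}}

```text
time_s: 7.35
tool_pos: [559.3, 143.0, 171.2]
tool_rot: [2.053, 2.377, 0.001]
force: [-0.4, -0.0, 1.3]
finger_gap: 0.4
grasp_force: 0.3
```

Call:
{"fn": "jog_arm", "kwargs": {"commands": [[[0, 0.05, 0, 0, 0, 0, 0], [-0.01, 0.05, 0, 0, 0, 0, 0], [-0.01, 0.05, 0, 0, 0, 0, 0], [-0.01, 0.05, 0, 0, 0, 0, 0]]]}}

```text
time_s: 7.68
tool_pos: [558.2, 150.5, 170.9]
tool_rot: [2.053, 2.376, -0.0]
force: [2.4, -7.7, 2.5]
finger_gap: 0.3
grasp_force: 3.9
```

Call:
{"fn": "jog_arm", "kwargs": {"commands": [[[-0.01, 0.05, 0, 0, 0, 0, 0], [-0.01, 0.05, 0, 0, 0, 0, 0], [-0.01, 0.05, 0, 0, 0, 0, 0], [-0.01, 0.05, 0, 0, 0, 0, 0]]]}}

```text
time_s: 8.02
tool_pos: [556.2, 159.3, 170.5]
tool_rot: [-2.053, -2.377, 0.0]
force: [1.0, -2.5, 1.5]
finger_gap: 0.8
grasp_force: 1.0
```

Call:
{"fn": "jog_arm", "kwargs": {"commands": [[[0, 0.05, 0, 0, 0, 0, 0], [-0.01, 0.05, 0, 0, 0, 0, 0], [-0.01, 0.05, 0, 0, 0, 0, 0]]]}}

```text
time_s: 8.27
tool_pos: [555.4, 164.5, 170.5]
tool_rot: [2.053, 2.377, -0.002]
force: [-0.3, -5.5, 0.8]
finger_gap: 0.8
grasp_force: 2.9
```

Call:
{"fn": "jog_arm", "kwargs": {"commands": [[[-0.01, 0.05, 0, 0, 0, 0, 0], [-0.01, 0.05, 0, 0, 0, 0, 0], [0, 0.04, 0, 0, 0, 0, 0], [0, 0, 0, 0, 0, 0, 0]]]}}

```text
time_s: 8.6
tool_pos: [554.6, 171.0, 170.6]
tool_rot: [-2.053, -2.378, -0.0]
force: [0.3, 1.0, 0.5]
finger_gap: 0.4
grasp_force: 0.0
```

Call:
{"fn": "jog_arm", "kwargs": {"commands": [[[0.05, -0.35, 0, 0, 0, 0, 0], [0, -0.1, 0.6, 0, 0, 0, 0], [0, 0, 0.9, 0, 0, 0, 0], [0, 0, 0.9, 0, 0, 0, 0], [-0.3, -0.7, 0.9, 0, 0, 0, 0], [-0.3, -0.7, 0.9, 0, 0, 0, 0], [-0.3, -0.7, 0, 0, 0, 0, 0], [-0.3, -0.7, 0, 0, 0, 0, 0]]]}}

```text
time_s: 9.27
tool_pos: [511.2, 45.6, 332.4]
tool_rot: [2.051, 2.376, 0.004]
force: [0.4, 0.0, -0.8]
finger_gap: 1.0
grasp_force: 0.0
```

```bash
python3 - <<'E'
from h import *
p,d=snapshot("scene");s=state();print(s["time_s"],s["tool_pos"],s["force"])
W,m=lever("scene",p,d);m&=(abs(W[...,0]-563)<40)&(abs(W[...,1]-185)<60);q=W[m];print(len(q),q.mean(0))
print(find_in("scene","tin")[:1],find_in("scene","punch_handle")[:1])
g=cv2.resize(p[150:290,190:400],None,fx=3.8,fy=3.8,interpolation=cv2.INTER_CUBIC)
cv2.imwrite("pics/s4.png",g[:,:,::-1])
E
```

```text
9.3167 [509.64999661  42.09534097 331.84614672] [-0.8671947  -1.51305726  1.15523058]
60 [558.42603963 192.50680582 171.01523713]
[{'centre': [595.8, 50.2, 159.7], 'confidence': 0.64}] []
```

View pics/s4.png

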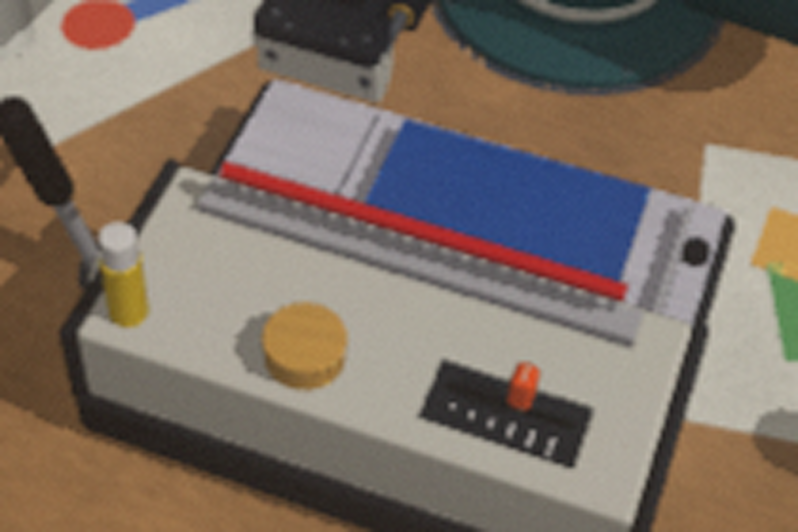

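The cap is at crop (523,386), the fourth position, 41.7 mm from home. That is the third click. The tin, glue stick, cards and handle look unmoved, and the hand is clear.

Call:
{"fn": "jog_arm", "kwargs": {"commands": [[[0, 0, 0.3, 0, 0, 0, 0], [0, 0, 0, 0, 0, 0, 0], [0, 0, 0, 0, 0, 0, 0], [0, 0, 0, 0, 0, 0, 0]]]}}

```text
time_s: 9.75
tool_pos: [511.9, 47.6, 342.1]
tool_rot: [-2.052, -2.378, 0.0]
force: [-0.2, 0.1, 1.3]
finger_gap: 0.4
grasp_force: 0.0
```

```bash
python3 -c "
from workcell import *
print(finish_job())"
```

```text
the job is handed in; nothing more can be done
None
```

The margin lever was pushed back to its home stop, then out to the third click, where the camera measured it 41.7 mm from home; the hand is clear, nothing else on or by the machine looked moved, and the job was handed in at about 10 s (no verdict came back).

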